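# Nest the seed sieves on the pegboard hook by size

## Task

Put the seed sieves away on the one long pegboard hook, largest at the back. First slide the large sieve, which already hangs there, back along the hook until it is right up against the stop collar, without taking it off; then take the medium sieve from the slotted block and hang it in front of the large one, and last hang the small sieve in front of that. Leave all three hanging still and upright by their eyes on the straight bar, the large one still against the collar, and do not disturb the bowl, the cup or the scoop.

Things in the scene. Friction and masses are not known exactly. Their poses are not given: they have to be found in the camera images.
- panel: fixed pegboard stand with one long hook; origin on the shelf under the board's front face, which looks to its -x. Board 180 mm wide, 260 mm tall, 12 mm thick; foot 20 mm high, reaching 70 mm in front of the board
- hook_stop (a point): centre of the front face of the stop collar (24 mm across, 4 mm thick) on the axis of the hook's bar, 210 mm above the shelf, 45 mm out from the board. The bar is level, 8 mm thick, square to the board. Axes: x along the bar into the board (the hook points to -x), z up. The straight bar runs from here to 113 mm in front
- hook_tip (a point): the hook's free end, level with the bar's axis, 125 mm in front of the collar, same axes. The last 12 mm turn up: the tip's top is 12 mm above this point, its underside 4 mm below. Bring an eye on over the tip with its centre level with this point or up to 3 mm lower, move it along the bar, then lower it 19 mm to hang
- large_eye (a point): centre of the large sieve's hanging eye, 131 mm above its underside. Axes: z up, y across the width, x through the eye. The eye is a hoop of 6 mm wire, opening 34 mm wide, clear from 21 mm below this point to 24 mm above it, its top pointed like a roof, so it centres on a bar. When it hangs, this point is 19 mm under the bar's axis. At first it hangs 40 to 78 mm in front of the collar; touching it (grip on collar), 7 mm. A push of 1 to 4 N slides it.
- large_grip (a point): centre of the teak grip on top of the large sieve, 50 mm above its eye's centre, same axes: a block 22 mm (y) by 14 mm (x), 40 mm tall; the eye (46 mm wide) begins under it. The sieve is flat and upright, 201 mm tall in all: meshed teak frame 110 mm wide, 85 mm tall, 18 mm thick, then neck, eye, grip. About 260 g, balanced under the eye.
- medium_eye (a point): centre of the medium sieve's hanging eye, 111 mm above its underside. Axes: z up, y across the width, x through the eye. The eye is a hoop of 6 mm wire, opening 34 mm wide, clear from 21 mm below this point to 24 mm above it, its top pointed like a roof, so it centres on a bar. When it hangs, this point is 19 mm under the bar's axis. It stands in one slot of the block.
- medium_grip (a point): centre of the teak grip on top of the medium sieve, 50 mm above its eye's centre, same axes: a block 22 mm (y) by 14 mm (x), 40 mm tall; the eye (46 mm wide) begins under it. The sieve is flat and upright, 181 mm tall in all: meshed teak frame 85 mm wide, 65 mm tall, 18 mm thick, then neck, eye, grip. About 180 g, balanced under the eye.
- small_eye (a point): centre of the small sieve's hanging eye, 94 mm above its underside. Axes: z up, y across the width, x through the eye. The eye is a hoop of 6 mm wire, opening 34 mm wide, clear from 21 mm below this point to 24 mm above it, its top pointed like a roof, so it centres on a bar. When it hangs, this point is 19 mm under the bar's axis. It stands in the other slot.
- small_grip (a point): centre of the teak grip on top of the small sieve, 50 mm above its eye's centre, same axes: a block 22 mm (y) by 14 mm (x), 40 mm tall; the eye (46 mm wide) begins under it. The sieve is flat and upright, 164 mm tall in all: meshed teak frame 60 mm wide, 48 mm tall, 18 mm thick, then neck, eye, grip. About 120 g, balanced under the eye.
- rack: fixed dark teak block, 80 mm (x) by 240 mm (y), 40 mm tall, origin at the centre of its underside. Two slots end to end along y, centred at y = -60 and +60 mm, each 22 by 92 mm, 28 mm deep (floor 12 mm above the shelf). The medium and small sieves stand upright in them, either in either, faces parallel to the slots; they lift straight out
- bowl: white ceramic bowl, 110 mm across, 50 mm tall, origin at the centre of its underside; leave it alone
- cup: plastic cup, 74 mm across, 85 mm tall, origin at the centre of its underside; leave it alone
- scoop: clear acrylic scoop: an open box 85 by 60 mm and 35 mm tall (origin at the centre of its underside) with a 75 mm handle to its -x; leave it alone
Not all that is in view belongs to the job. Leave any orange or turquoise look-alike of the part that bears large_eye alone.

How it is judged:
On the way, in this order (a step that is already met when the one before it is completed fails the run):
1. the large sieve, still hanging on the hook, is slid back to within 16 mm of the collar (touching it is 7 mm) (x of large_eye in the frame of hook_stop above -0.016 m and y of large_eye in the frame of hook_stop between -0.014 and 0.014 m and z of large_eye in the frame of hook_stop between -0.028 and -0.011 m and angle between large_eye's own z axis and vertical below 0.25 rad), for 0.2 s.
2. the medium sieve hangs by its eye on the bar in front of the large one (x of medium_eye in the frame of hook_stop above -0.12 m and y of medium_eye in the frame of hook_stop between -0.014 and 0.014 m and z of medium_eye in the frame of hook_stop between -0.028 and -0.011 m and angle between medium_eye's own z axis and vertical below 0.25 rad and ((x of hook_tip in the frame of large_eye below -0.005 m and x of medium_eye in the frame of large_eye below -0.012 m) or (x of hook_tip in the frame of large_eye above 0.005 m and x of medium_eye in the frame of large_eye above 0.012 m))), for 0.3 s.
3. the small sieve hangs by its eye on the bar in front of the medium one (x of small_eye in the frame of hook_stop above -0.12 m and y of small_eye in the frame of hook_stop between -0.014 and 0.014 m and z of small_eye in the frame of hook_stop between -0.028 and -0.011 m and angle between small_eye's own z axis and vertical below 0.25 rad and ((x of hook_tip in the frame of medium_eye below -0.005 m and x of small_eye in the frame of medium_eye below -0.012 m) or (x of hook_tip in the frame of medium_eye above 0.005 m and x of small_eye in the frame of medium_eye above 0.012 m))), for 0.3 s.
At the end, for the whole second after the job is handed in: All three hang by their eyes on the bar, upright within 0.25 rad, eye centre 11-28 mm below its axis, within 14 mm sideways and 120 mm of the collar; large at the back, within 16 mm of the collar (touching is 7 mm), medium at least 12 mm in front of it, small at least 12 mm in front of medium (all of step 1 and all of step 2 and all of step 3).
It fails at once if the large sieve comes off the hook (x of large_eye in the frame of hook_stop below -0.135 m or z of large_eye in the frame of hook_stop below -0.06 m).
It fails at once if the bowl is moved more than 30 mm (distance of bowl from where it was at the start of the episode above 0.03 m).
It fails at once if the cup is moved more than 30 mm (distance of cup from where it was at the start of the episode above 0.03 m).
It fails at once if the scoop is moved more than 30 mm (distance of scoop from where it was at the start of the episode above 0.03 m).
It also fails if it takes over 72 s, if anything falls off the work surface, if the arm or the gripper's body presses on something with over 40 N, if the wrist force passes 120 N, or if a joint passes its speed limit or range.

## Robot

A 7-joint arm with a two-finger parallel gripper is mounted at the origin on the work surface. World frame = base frame: x ahead of the robot, y to its left, z up, the work surface at z = 0. Lengths are in m, angles in rad, forces in N, time in s.
With the tool pointing down it reaches from about 0.4 to 0.85 m from the base axis. Payload 10.4 kg.
Tool frame: the origin (TCP) lies on the centre line of the jaws, within the pads' length; the fingertips stand r.tip_extent ahead of it and the grasp point (between the pads) lies 3 mm ahead of it (r.tip_extent is the distance from the TCP to the fingertips, in m); z points along the fingers, y is the direction in which the jaws open and shut (so a half turn about z gives the same grasp; the last joint's range is limited). The gripper opens to 87 mm and grips with 3 to 60 N. Pads are 19 mm wide; open, the fingers measure 117 mm over their backs; the gripper's body (75 mm by 190 mm) begins 51 mm behind the grasp point.
Start: joints at [-0.023, 0.332, -0.065, 1.46, 0.022, 1.35, -0.088], TCP at [0.625, 0, 0.245] pointing down, gripper open.
Joint ranges: [-2.6, 2.6], [-0.5, 2.12], [-1.47, 1.34], [0.16, 2.42], [-1.27, 4.41], [0.06, 2.06], [-2.6, 2.6]. Speed limits (rad/s): [2.22, 2.22, 2.79, 2.79, 3.14, 3.14, 3.14].

## Interface

Orientations are given as a unit quaternion [x, y, z, w].
In Python, from bench import r gives the robot as it stands. The module is installed in compiled form; this text tells all that it offers.
- The arm moves only by the shell command python3 -m jog 'ROWS' [FORCE]. ROWS is JSON, a list of rows, each a list of 5 numbers: the shift along the tool's x, y, z in cm, then the turn about the tool's z in rad, then the closure, from 0 (fully open) to 1 (shut). A call has exactly 10 rows; each row shifts and turns the pose as measured when the row begins, along the tool's axes as they then stand; what a row does not reach is not made up. A row lasts 1/10 s, in which the tool goes at most 50 mm and 8.59 degrees, less where a joint would pass 70% of its speed; a pose out of reach is approached as far as the arm can. A call with a gripper value outside its range is refused whole. The fingers move at their own pace and stop on an object; FORCE is the grip in N (left out, the last holds). Time passes only in rows, so rows that do not move let the fingers close, or fill a call up. It gives the time, the measured TCP pose, the force and the opening at its end, in the units of the state.
- r.read_state(): the state, without advancing time (a new reading comes with each control period).
- r.camera(name): name is "scene" or "side" or "wrist"; returns a dict with "pixels" (400x640x3 uint8, red, green, blue), "fx", "fy", "cx", "cy" (pixels), "camera_from_world" (4x4, takes a point from world to camera coordinates). Camera axes: x right, y up, looking along -z (the intrinsics and any distortion apply to the point x, -y, -z); pixel columns grow to the right and rows downward; lengths in m; the calibration is good to about 2 mm. A picture is of the moment at which its call begins. There is no depth.
- r.close_job(): hands the job in, once; it reports no verdict.
The state is a dict: "time": time; "joint_positions": joint angles; "joint_vel": joint speeds; "joint_torque": joint torques, N m; "ee_pos": TCP position; "eef_rot": TCP orientation; "ft_force": force on the tool from outside, world axes, zero at the start; "torque": the same for the moment, N m; "width": finger opening in m.
Only numpy, scipy, OpenCV 4.12 (cv2) and the standard library are available. Lean on these libraries where they do the work, as an engineer would, in place of code of your own. Each camera call takes 0.05 s, during which the arm holds its last target. There are 200 camera calls.

## Working session

There is one attempt and no reset: what is moved stays moved. The work goes in short steps, Python scripts to look and compute and a shell command to move; the robot and the scene stay as the last step left them, time stands still between calls to the robot, and variables do not carry over. Pictures are saved under pics/ and viewed, about 8 in all and at most 12, crops included, and the job is handed in when it is done.

```bash
mkdir -p pics; cat > h.py <<'E'
import numpy as np, cv2
from bench import r
from scipy.spatial.transform import Rotation as R
def grab(n,tag):
    c=r.camera(n); np.savez(f'pics/{tag}.npz',**{k:c[k] for k in c}); 
    cv2.imwrite(f'pics/{tag}.png',cv2.cvtColor(np.asarray(c['pixels']),cv2.COLOR_RGB2BGR)); return c
def load(tag): return dict(np.load(f'pics/{tag}.npz',allow_pickle=True))
def ray(c,u,v):
    T=np.array(c['camera_from_world']);d=np.array([(u-c['cx'])/c['fx'],-(v-c['cy'])/c['fy'],-1.])
    Ri=T[:3,:3].T; return -Ri@T[:3,3], Ri@d/np.linalg.norm(d)
def onz(c,u,v,z):
    o,d=ray(c,u,v); return o+d*(z-o[2])/d[2]
def tri(*a):
    A=np.zeros((3,3));b=np.zeros(3);L=[]
    for c,u,v in a:
        o,d=ray(c,u,v);P=np.eye(3)-np.outer(d,d);A+=P;b+=P@o;L.append((P,o))
    x=np.linalg.solve(A,b); return x,[float(np.linalg.norm(P@(x-o))) for P,o in L]
def proj(c,p):
    q=np.array(c['camera_from_world'])@np.r_[p,1]; return c['cx']+c['fx']*q[0]/-q[2], c['cy']-c['fy']*q[1]/-q[2]
E
python3 - <<'E'
from h import *
for n in("scene","side","wrist"):
    c=grab(n,n+'0'); print(n,[k for k in c],c['fx'],c['cx'],c['cy']); print(np.round(np.linalg.inv(c['camera_from_world']),3))
a=[cv2.imread(f'pics/{n}0.png') for n in("scene","side")]
print(r.tip_extent, r.read_state())
E
```

```text
scene ['pixels', 'fx', 'fy', 'cx', 'cy', 'camera_from_world'] 434.0712164108631 313.8926093038401 200.13325621306745
[[ 0.62  -0.565  0.545  1.154]
 [ 0.785  0.433 -0.443 -0.538]
 [ 0.014  0.702  0.712  1.009]
 [ 0.     0.     0.     1.   ]]
side ['pixels', 'fx', 'fy', 'cx', 'cy', 'camera_from_world'] 421.1934547147404 323.61775868767086 199.15021903549768
[[ 0.992  0.096 -0.076  0.419]
 [-0.12   0.647 -0.753 -0.882]
 [-0.023  0.756  0.654  0.915]
 [ 0.     0.     0.     1.   ]]
wrist ['pixels', 'fx', 'fy', 'cx', 'cy', 'camera_from_world'] 344.4912344859596 317.6701310015796 198.93299671754775
[[ 1.    -0.     0.001  0.625]
 [ 0.     0.957  0.291  0.08 ]
 [-0.001 -0.291  0.957  0.384]
 [ 0.     0.     0.     1.   ]]
0.022 {'time': 0.15, 'joint_positions': array([-0.02259748,  0.33276436, -0.06469034,  1.46074341,  0.02162172,
        1.34991362, -0.08848831]), 'joint_vel': array([-0.00085865, -0.00198477,  0.00071337, -0.00269064, -0.00060004,
        0.00023985,  0.00131112]), 'joint_torque': array([ 1.82067095e-03, -6.23630190e+01,  2.54254905e-02, -3.90143681e+01,
       -6.11935230e-02,  3.71907104e-02, -1.53469024e-06]), 'ee_pos': array([ 6.24727249e-01, -1.39975656e-05,  2.43915540e-01]), 'eef_rot': array([ 7.07099022e-01,  7.07114314e-01, -4.25400738e-04, -3.73951279e-04]), 'ft_force': array([ 0.22213482,  0.53129069, -0.82785054]), 'torque': array([-0.04001394,  0.01795902, -0.00406755]), 'width': 0.0868867050020887}
```

View pics/scene0.png

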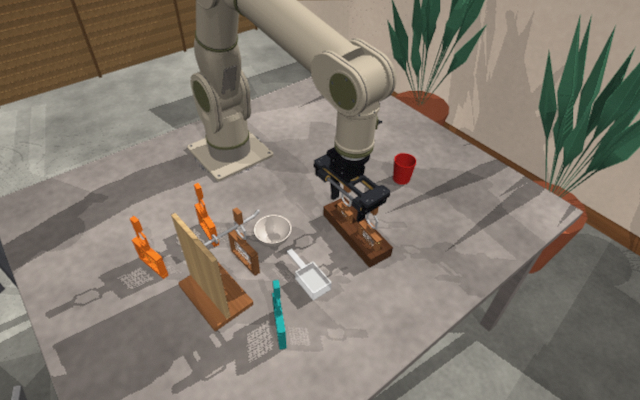

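View pics/side0.png

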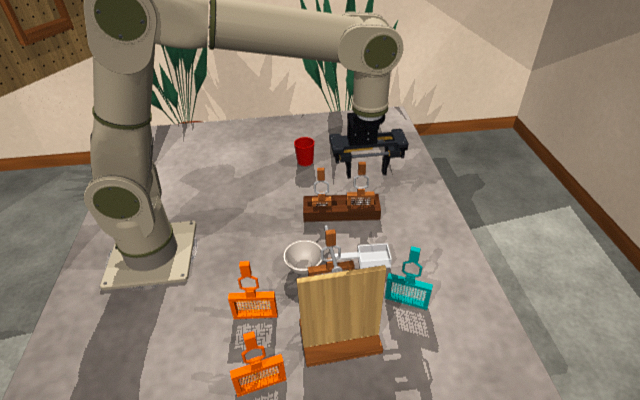

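Candidates for the large sieve: the brown one on the hook, scene (243,245) / side (330,237). Look-alikes are orange at scene (148,250) and (205,212), and turquoise at scene (280,315). By the description I choose the brown one on the hook. Next is a close crop to check it.

```bash
python3 - <<'E'
from h import *
a=cv2.imread('pics/scene0.png')[170:320,170:320]; b=cv2.imread('pics/side0.png')[150:300,290:400]
a=cv2.resize(a,None,fx=3,fy=4,interpolation=cv2.INTER_CUBIC)[:, :450]; b=cv2.resize(b,(330,600),interpolation=cv2.INTER_CUBIC)
cv2.imwrite('pics/crop1.png',np.hstack([a,b]))
E
```

```text
(no output)
```

View pics/crop1.png

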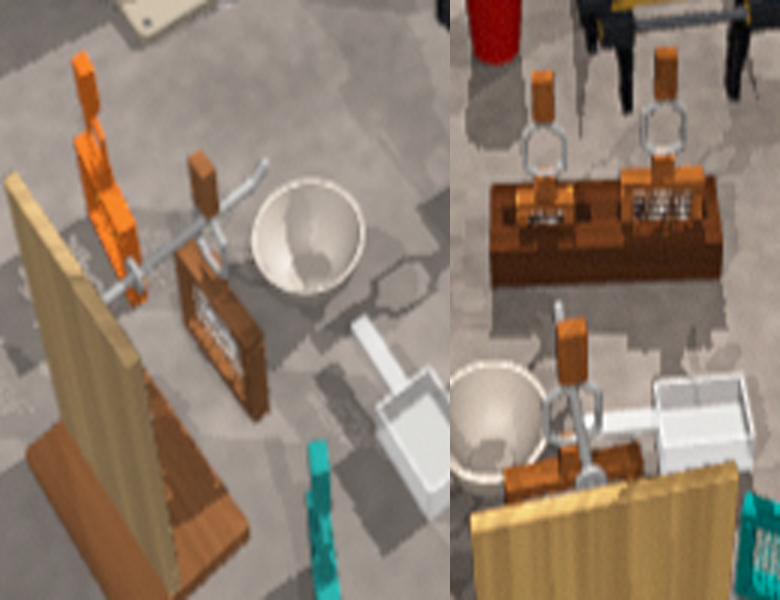

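View pics/wrist0.png

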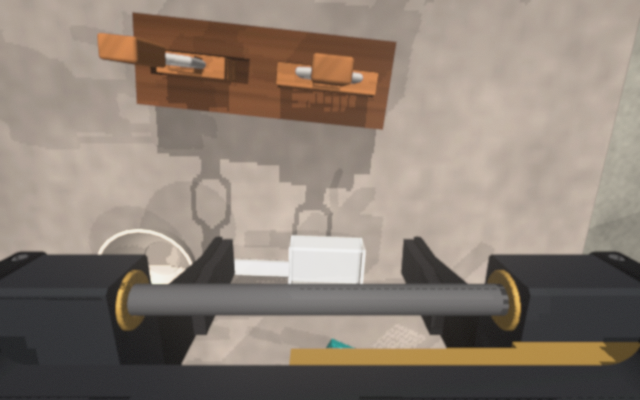

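The crop confirms it: the brown large sieve hangs on the bar, with its grip at scene (238,216) / side (331,237.5). The collar is at scene (215,238) / side (337,269.5). In the rack the wider medium sieve is on the right (side grip 362,168; wrist 333,68). The small one is on the left (side 321,174; wrist 118,47).

```bash
python3 - <<'E'
from h import *
s,d,w=load('scene0'),load('side0'),load('wrist0')
np.set_printoptions(precision=4,suppress=True)
col=tri((s,215,238.2),(d,337.3,269.5)); tip=tri((s,258,210.5),(d,326,226.7))
print('collar',col,'tip',tip); v=tip[0]-col[0]; print('bar dir',v,np.degrees(np.arctan2(v[1],v[0])))
print('Lgrip',tri((s,237.7,215.7),(d,330.7,237.5)))
# rack corners
for p in [(136,13),(396,42),(383,129),(137,103)]: print('rack',onz(w,*p,.04))
# side: rack top corners
for p in [(490,185),(720,180),(720,245),(490,250)]: print('rack side',onz(d,290+(p[0]-450)/3,150+p[1]/4,.04))
# grips: centre z med .012+.111+.05=.173 ; small .156
print('M',onz(d,362,168.3,.173),'S',onz(d,321,174.3,.156))
# grip tops in wrist
print('Mtop w',onz(w,333,66,.193),'S w',onz(w,115,46,.176))
for n,c,us in(('side',d,((302,268,.05),)),): pass
print('bowl',onz(d,303,257,.05),onz(s,272,230,.05)); print('scoop',onz(d,290+260/3,150+425/4,.02)); print('scoop handle end',onz(s,170+360/3,170+325/4,.03))
print('cup',onz(d,305,152,.04))
print(r.tip_extent)
E
```

```text
collar (array([ 0.5023, -0.3063,  0.2138]), [0.00022665978928279782, 0.00022665978928283154]) tip (array([ 0.4938, -0.1799,  0.2198]), [0.0004530689784092069, 0.00045306897840926246])
bar dir [-0.0084  0.1264  0.006 ] 93.81120778109745
Lgrip (array([ 0.4975, -0.2378,  0.2422]), [0.0004239954160790405, 0.00042399541607907043])
rack [0.4613 0.1496 0.04  ]
rack [0.6958 0.1257 0.04  ]
rack [0.6882 0.0473 0.04  ]
rack [0.4503 0.0718 0.04  ]
rack side [0.4586 0.1491 0.04  ]
rack side [0.7023 0.1193 0.04  ]
rack side [0.6854 0.044  0.04  ]
rack side [0.4521 0.0723 0.04  ]
M [0.6339 0.0933 0.173 ] S [0.5136 0.1046 0.156 ]
Mtop w [0.6322 0.0939 0.193 ] S w [0.5117 0.1055 0.176 ]
bowl [ 0.4359 -0.1163  0.05  ] [ 0.4412 -0.1127  0.05  ]
scoop [ 0.6413 -0.1158  0.02  ]
scoop handle end [ 0.5229 -0.1083  0.03  ]
cup [0.4856 0.3972 0.04  ]
0.022
```

```bash
python3 -m jog '[[0,0,-3,0,0],[0,0,-3,0,0],[0,0,-3,0,0],[-3,-1.5,0,0,0],[-3,-1.5,0,0,0],[-3,-1.5,0,0,0],[-3,-1.5,0,0,0],[-3,-1.5,0,-0.03,0],[-3,-1.5,0,-0.03,0],[0,0,0,0,0]]' 15; python3 - <<'E'
from h import *
print(r.read_state()['ee_pos'],R.from_quat(r.read_state()['eef_rot']).as_matrix().round(3))
grab('wrist','w1')
E
```

```text
time: 1.15
ee_pos: [0.5312, -0.1859, 0.334]
eef_rot: [0.684, 0.73, -0.003, -0.003]
ft_force: [-0.1, -1.1, -0.1]
width: 0.087
[ 0.53120715 -0.18592332  0.33404896] [[-0.065  0.998 -0.008]
 [ 0.998  0.065  0.   ]
 [ 0.001 -0.008 -1.   ]]
```

View pics/w1.png

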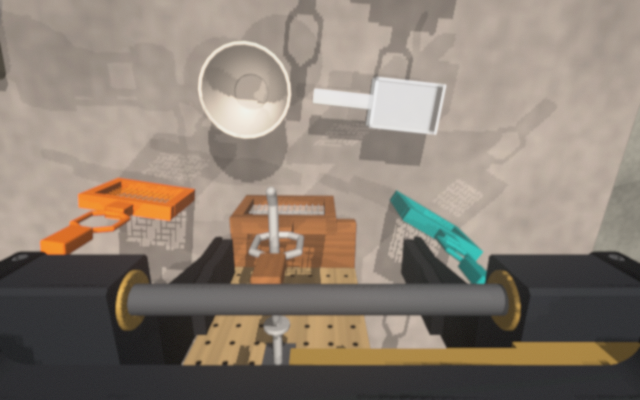

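The wrist view shows the bar from its tip (271,190) to the collar (277,325). The large sieve's grip is at about (267,263), and its frame spans (231–355, 196–265).

```bash
python3 - <<'E'
from h import *
np.set_printoptions(precision=4,suppress=True)
w,s,d=load('w1'),load('scene0'),load('side0')
print('tip top',onz(w,271,190,.222),'bar near tip',onz(w,272.5,215,.21),'collar',onz(w,277,325,.21),'bar behind',onz(w,279,352,.21))
print(tri((w,277,325),(s,215,238.2),(d,337.3,269.5)))
im=w['pixels'][240:300,240:300].copy()
hsv=cv2.cvtColor(im,cv2.COLOR_RGB2HSV)
m=((hsv[...,0]>5)&(hsv[...,0]<18)&(hsv[...,1]>110)).astype(np.uint8)
for y in range(0,60,4): print(y+240,''.join('#' if k else '.' for k in m[y]))
E
```

```text
tip top [ 0.4939 -0.1779  0.222 ] bar near tip [ 0.4941 -0.2023  0.21  ] collar [ 0.5011 -0.3072  0.21  ] bar behind [ 0.5039 -0.3364  0.21  ]
(array([ 0.5017, -0.3056,  0.2127]), [0.0005671585902834127, 0.00048336013148959494, 0.0007485772587935602])
240 ############...............#............#############.......
244 ##########..........########............################....
248 #########..........##########...........##############......
252 ########.................####...........####................
256 ###########.........#########################...............
260 ############################################################
264 ############################################################
268 .............#####################################.........#
272 ............#################################...............
276 ..........###################################...............
280 .........###################################................
284 ............................................................
288 ............................................................
292 ............................................................
296 ............................................................
```

```bash
python3 -m jog '[[-2.5,-1.8,0,0,0],[-2.5,-1.9,0,0,0],[0,0,0,0,0],[0,0,2,0,0],[0,0,2,0,0],[0,0,2,0,0],[0,0,1,0,0],[0,0,0,0,0],[0,0,0,0,0],[0,0,0,0,0]]'; python3 - <<'E'
from h import *
s=r.read_state();Rm=R.from_quat(s['eef_rot']).as_matrix()
print((Rm.T@(np.array([.4975,-.2378,.247])-s['ee_pos'])*100).round(2))
E
```

```text
time: 2.2
ee_pos: [0.5033, -0.2261, 0.2619]
eef_rot: [0.679, 0.734, -0.0, -0.004]
ft_force: [0.8, 0.2, -0.5]
width: 0.0871
[-1.13 -0.66  1.49]
```

```bash
python3 -m jog '[[-1.1,-0.7,0,0.01,0],[0,0,0,0,0],[0,0,1.5,0,0],[0,0,0,0,0],[0,0,0,0,1],[0,0,0,0,1],[0,0,0,0,1],[0,0,0,0,1],[0,0,0,0,1],[0,0,0,0,1]]' 15; python3 - <<'E'
from h import *
grab('side','s2');s=r.read_state();print(s['ee_pos'],s['ft_force'],s['width'])
E
```

```text
time: 3.2
ee_pos: [0.4974, -0.239, 0.2477]
eef_rot: [0.683, 0.731, 0.001, -0.003]
ft_force: [-0.0, -0.0, 0.2]
width: 0.0472
[ 0.4973857  -0.23900731  0.24774444] [-0.34915362 -0.20296701  0.20993214] 0.04301514746768518
```

```bash
python3 -m jog '[[0,0,0,0,1],[0,0,0,0,1],[0,0,0,0,1],[0,0,0,0,1],[0,0,0,0,1],[0,0,0,0,1],[0,0,0,0,1],[0,0,0,0,1],[0,0,0,0,1],[0,0,-0.1,0,1]]'
```

```text
time: 4.25
ee_pos: [0.4969, -0.239, 0.2485]
eef_rot: [0.683, 0.73, 0.0, -0.003]
ft_force: [-0.2, 0.5, -3.1]
width: 0.022
```

```bash
python3 -m jog '[[-1,0,0,0,1],[-1,0,0,0,1],[-1,0,0,0,1],[-1,0,0,0,1],[-1,0,0,0,1],[-0.3,0,0,0,1],[-0.1,0,0,0,1],[0,0,0,0,1],[0,0,0,0,1],[0,0,0,0,1]]'
```

```text
time: 5.25
ee_pos: [0.5005, -0.2974, 0.2479]
eef_rot: [0.683, 0.73, 0.0, -0.004]
ft_force: [-1.0, 1.2, -0.6]
width: 0.0219
```

```bash
python3 -m jog '[[-0.2,0,0,0,1],[0,0,0,0,1],[-0.2,0,0,0,1],[0,0,0,0,1],[0,0,0,0,1],[0,0,0,0,1],[0,0,0,0,1],[0,0,0,0,1],[0,0,0,0,1],[0,0,0,0,1]]'
```

```text
time: 6.25
ee_pos: [0.5008, -0.2999, 0.248]
eef_rot: [0.682, 0.731, 0.001, -0.005]
ft_force: [-1.1, 2.3, 0.4]
width: 0.0219
```

```bash
python3 -m jog '[[0,0,0,0,0],[0,0,0,0,0],[0,0,0,0,0],[0,0,0,0,0],[0,0,0,0,0],[0,0,0,0,0],[0,0,-1,0,0],[0,0,-3,0,0],[0,0,-4,0,0],[0,0,0,0,0]]';  python3 - <<'E'
from h import *
a=grab('side','s3');b=grab('scene','c3')
x=cv2.imread('pics/side0.png')
a=cv2.imread('pics/c3.png')[170:320,170:320]; b=cv2.imread('pics/s3.png')[150:300,290:400]
a=cv2.resize(a,None,fx=3,fy=4,interpolation=cv2.INTER_CUBIC)[:, :450]; b=cv2.resize(b,(330,600),interpolation=cv2.INTER_CUBIC)
cv2.imwrite('pics/crop3.png',np.hstack([a,b]))
E
```

```text
time: 7.25
ee_pos: [0.5012, -0.3017, 0.3325]
eef_rot: [0.683, 0.731, 0.0, -0.004]
ft_force: [0.3, 0.1, -0.7]
width: 0.0854
```

View pics/crop3.png

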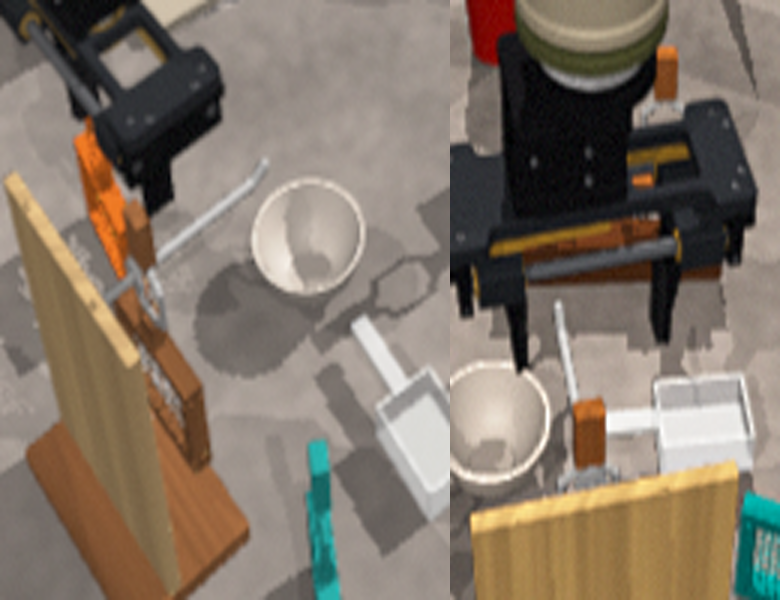

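The large sieve is now back at the collar and hanging upright, with its grip at scene (216,228.5) / side (336.3,258). Next, the medium sieve.

```bash
python3 - <<'E'
from h import *
np.set_printoptions(precision=4,suppress=True)
print(tri((load('c3'),216,228.5),(load('s3'),336.3,258)))
s=r.read_state();Rm=R.from_quat(s['eef_rot']).as_matrix()
print((Rm.T@(np.array([.633,.0936,.30])-s['ee_pos'])*100).round(2))
E
```

```text
(array([ 0.5013, -0.2985,  0.242 ]), [0.0003263817123371411, 0.0003263817123370692])
[38.43 15.97  2.99]
```

```bash
python3 -m jog '[[2,1,0,0,0],[4,1.7,0,0,0],[4,1.7,0,0,0],[4,1.7,0,0,0],[4,1.7,0,0,0],[4,1.7,0,0,0],[4,1.7,0,0,0],[4,1.7,0,0,0],[4,1.7,0,0,0],[2,1,0,0,0]]'; python3 - <<'E'
from h import *
s=r.read_state();Rm=R.from_quat(s['eef_rot']).as_matrix()
print((Rm.T@(np.array([.633,.0936,.30])-s['ee_pos'])*100).round(2))
E
```

```text
time: 8.35
ee_pos: [0.632, 0.0774, 0.3194]
eef_rot: [0.686, 0.727, -0.005, -0.012]
ft_force: [0.5, 0.2, -0.2]
width: 0.0873
[1.59 0.24 1.95]
```

```bash
python3 -m jog '[[0,0,0,0.08,0],[0,0,0,0.08,0],[0,0,0,0,0],[0,0,0,0,0],[0,0,0,0,0],[0,0,0,0,0],[0,0,0,0,0],[0,0,0,0,0],[0,0,0,0,0],[0,0,0,0,0]]'; python3 - <<'E'
from h import *
np.set_printoptions(precision=4,suppress=True)
c=grab('wrist','w4')
s=r.read_state();Rm=R.from_quat(s['eef_rot']).as_matrix();print(Rm)
print((Rm.T@(np.array([.633,.0936,.30])-s['ee_pos'])*100).round(2))
E
```

```text
time: 9.35
ee_pos: [0.6307, 0.0822, 0.3139]
eef_rot: [0.74, 0.673, -0.01, -0.015]
ft_force: [0.2, 0.7, 0.6]
width: 0.0875
[[ 0.0942  0.995  -0.0336]
 [ 0.9955 -0.0939  0.0087]
 [ 0.0055 -0.0343 -0.9994]]
[1.15 0.17 1.39]
```

View pics/w4.png

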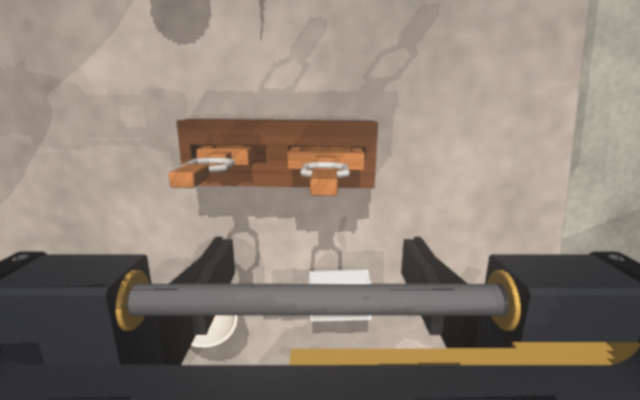

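The rack's edge is level in the image, so the jaws are square to it. The medium grip's top is at about (324,186) and the small one is at left (184,174). The tool has drifted by about 2° in tilt.

```bash
python3 - <<'E'
from h import *
np.set_printoptions(precision=4,suppress=True)
w=load('w4')
for v in(180,194): print(onz(w,324,v,.193))
for p in[(178,121),(378,121),(375,187)]:print(onz(w,*p,.04))
s=r.read_state();Rm=R.from_quat(s['eef_rot']).as_matrix()
d=load('side0');print('3way',tri((d,362,168.3),(w,324,192)))
for z in(.23,.182): print((Rm.T@(np.array([.633,.0936,z])-s['ee_pos'])*100).round(2))
E
```

```text
[0.6328 0.0988 0.193 ]
[0.6318 0.0875 0.193 ]
[0.46   0.1494 0.04  ]
[0.6962 0.1277 0.04  ]
[0.6889 0.0484 0.04  ]
3way (array([0.6317, 0.0853, 0.1792]), [0.0003885540386643383, 0.0003885540386642799])
[1.11 0.41 8.39]
[ 1.08  0.57 13.19]
```

```bash
python3 -m jog '[[1.1,0.4,0,0.01,0],[0,0,0,0,0],[0,0,2,0,0],[0,0,2,0,0],[0,0,2,0,0],[0,0,1.5,0,0],[0,0,0.5,0,0],[0,0,0,0,0],[0,0,0,0,0],[0,0,0,0,0]]'; python3 - <<'E'
from h import *
s=r.read_state();Rm=R.from_quat(s['eef_rot']).as_matrix();print(Rm.round(3))
for z in(.18,): print((Rm.T@(np.array([.6328,.0936,z])-s['ee_pos'])*100).round(2))
E
```

```text
time: 10.4
ee_pos: [0.6349, 0.0974, 0.2331]
eef_rot: [0.742, 0.67, -0.008, -0.014]
ft_force: [0.1, -0.9, 1.3]
width: 0.0869
[[ 0.102  0.994 -0.03 ]
 [ 0.995 -0.102  0.01 ]
 [ 0.007 -0.031 -0.999]]
[-0.44 -0.    5.31]
```

```bash
python3 -m jog '[[-0.4,0,1,0,0],[0,0,2,0,0],[0,0,1.5,0,0],[0,0,0.5,0,0],[0,0,0,0,0],[0,0,0,0,0],[0,0,0,0,0],[0,0,0,0,0],[0,0,0,0,0],[0,0,0,0,0]]' 25; python3 - <<'E'
from h import *
s=r.read_state();Rm=R.from_quat(s['eef_rot']).as_matrix()
for z in(.18,): print((Rm.T@(np.array([.6328,.0936,z])-s['ee_pos'])*100).round(2))
E
```

```text
time: 11.4
ee_pos: [0.635, 0.093, 0.1846]
eef_rot: [0.743, 0.67, -0.005, -0.012]
ft_force: [0.0, 0.5, 0.6]
width: 0.0867
[ 0.03 -0.22  0.46]
```

```bash
python3 -m jog '[[0,-0.2,0.5,0,0.5],[0,0,0,0,1],[0,0,0,0,1],[0,0,0,0,1],[0,0,0,0,1],[0,0,0,0,1],[0,0,0,0,1],[0,0,0,0,1],[0,0,0,0,1],[0,0,0,0,1]]' 25;python3 -m jog '[[0,0,0,0,1],[0,0,0,0,1],[0,0,0,0,1],[0,0,0,0,1],[0,0,0,0,1],[0,0,0,0,1],[0,0,-0.5,0,1],[0,0,-1,0,1],[0,0,-1,0,1],[0,0,0,0,1]]' 25
```

```text
time: 12.4
ee_pos: [0.6331, 0.0934, 0.1796]
eef_rot: [0.743, 0.67, -0.005, -0.012]
ft_force: [0.6, 0.1, -0.4]
width: 0.022
time: 13.4
ee_pos: [0.6333, 0.093, 0.2064]
eef_rot: [0.743, 0.67, -0.005, -0.012]
ft_force: [0.6, -0.7, -1.7]
width: 0.0221
```

```bash
cat >> h.py <<'E'
C=np.array([.5015,-.306,.2105]); hx=np.array([.0635,-.998,0]); hx/=np.linalg.norm(hx); hy=np.array([-hx[1],hx[0],0])
H=np.stack([hx,hy,[0,0,1]])
def eye(off,*tg):
    s=r.read_state();Rm=R.from_quat(s['eef_rot']).as_matrix(); e=s['ee_pos']+off*Rm[:,2]
    print('eye in hook mm',(H@(e-C)*1000).round(1),'tilt',Rm[2,:2].round(3),'yaw err rad (tool turn = -this*-1 )',round(float(np.arctan2(Rm[1,0],Rm[0,0])-np.arctan2(-hx[1],-hx[0])),3))
    for t in tg: print(t,'-> tool cm',(Rm.T@(C+H.T@np.array(t)-e)*100).round(2))
E
python3 -m jog '[[0,0,-1,0,1],[0,0,-1.5,0,1],[0,0,-2,0,1],[0,0,-2,0,1],[0,0,-1,0,1],[0,0,0,-0.06,1],[0,0,0,-0.06,1],[0,0,0,-0.05,1],[0,0,0,0,1],[0,0,0,0,1]]'; python3 -c "
from h import *
eye(.0566,(-.155,0,.008),(-.155,0,-.0015))"
```

```text
time: 14.4
ee_pos: [0.6354, 0.0922, 0.2914]
eef_rot: [0.681, 0.732, -0.003, -0.011]
ft_force: [0.4, -0.3, -1.6]
width: 0.0221
eye in hook mm [-389.6  157.8   24.3] tilt [ 0.013 -0.02 ] yaw err rad (tool turn = -this*-1 ) 0.008
(-0.155, 0, 0.008) -> tool cm [-23.36 -15.94   1.64]
(-0.155, 0, -0.0015) -> tool cm [-23.37 -15.92   2.59]
```

```bash
python3 -m jog '[[-1.5,-1,0,0,1],[-2.5,-1.7,0,0,1],[-2.5,-1.7,0,0,1],[-2.5,-1.7,0,0,1],[-2.5,-1.7,0,0,1],[-2.5,-1.7,0,0,1],[-2.5,-1.7,0,0,1],[-2.5,-1.7,0,0,1],[-1,-0.7,0,0,1],[0,0,0,0,1]]'; python3 -c "
from h import *
eye(.0566,(-.155,0,.008),(-.155,0,-.0015))"
```

```text
time: 15.4
ee_pos: [0.5077, -0.1227, 0.2913]
eef_rot: [0.686, 0.728, -0.002, -0.012]
ft_force: [1.2, 0.8, -1.4]
width: 0.0217
eye in hook mm [-183.4   16.7   24.2] tilt [ 0.014 -0.02 ] yaw err rad (tool turn = -this*-1 ) -0.005
(-0.155, 0, 0.008) -> tool cm [-2.87 -1.62  1.61]
(-0.155, 0, -0.0015) -> tool cm [-2.88 -1.6   2.56]
```

```bash
python3 -m jog '[[-1,-0.8,0,0,1],[-1,-0.8,0,0,1],[-0.4,0,0.8,0,1],[0,0,1,0,1],[0,0,0.8,0,1],[0,0,0,0,1],[0,0,0,0,1],[0,0,0,0,1],[0,0,0,0,1],[0,0,0,0,1]]'; python3 - <<'E'
from h import *
eye(.0566,(-.155,0,-.0015),(-.04,0,-.0015))
for n,t in(('side','s5'),('wrist','w5'),('scene','c5')): grab(n,t)
a=cv2.imread('pics/c5.png')[170:290,190:310]; b=cv2.imread('pics/w5.png')[160:340,200:380]
cv2.imwrite('pics/crop5.png',np.hstack([cv2.resize(k,(400,400),interpolation=cv2.INTER_CUBIC) for k in(a,b)]))
E
```

```text
time: 16.4
ee_pos: [0.4936, -0.1439, 0.2619]
eef_rot: [0.684, 0.73, -0.002, -0.013]
ft_force: [0.1, 0.8, -1.8]
width: 0.0218
eye in hook mm [-163.2    1.2   -5.1] tilt [ 0.016 -0.021] yaw err rad (tool turn = -this*-1 ) 0.002
(-0.155, 0, -0.0015) -> tool cm [-0.81 -0.13 -0.38]
(-0.04, 0, -0.0015) -> tool cm [-12.31  -0.15  -0.56]
```

View pics/crop5.png

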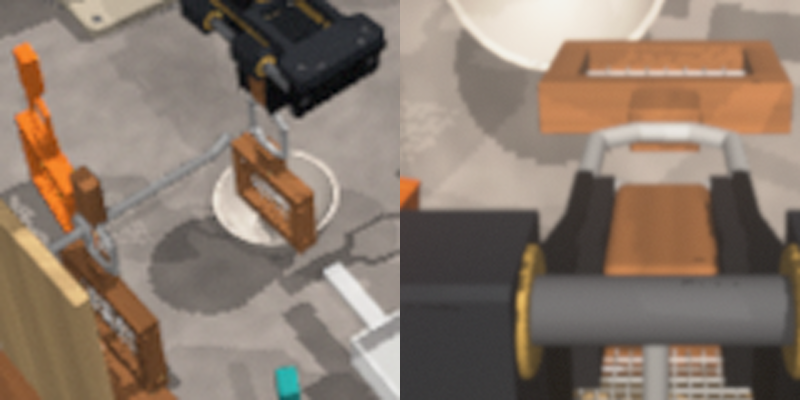

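The sieve is clear of the hook tip, with its eye lined up on the bar (bar at crop x≈655, eye centre ≈665). I'll raise it 4 mm and thread it on.

```bash
python3 -m jog '[[0,-0.1,-0.4,0,1],[0,0,0,0,1],[-1,0,0,0,1],[-1,0,0,0,1],[-1,0,0,0,1],[-1,0,0,0,1],[-1,0,0,0,1],[-1,0,0,0,1],[0,0,0,0,1],[0,0,0,0,1]]'; python3 -c "
from h import *
eye(.0566,(-.04,0,-.0015))"
```

```text
time: 17.55
ee_pos: [0.4964, -0.2115, 0.2652]
eef_rot: [0.685, 0.729, -0.003, -0.013]
ft_force: [-0.1, 0.4, -2.5]
width: 0.0219
eye in hook mm [-95.5  -0.3  -1.9] tilt [ 0.016 -0.022] yaw err rad (tool turn = -this*-1 ) -0.001
(-0.04, 0, -0.0015) -> tool cm [-5.55  0.04 -0.13]
```

```bash
python3 -m jog '[[-1,0,-0.05,0,1],[-1,0,0,0,1],[-1,0,-0.05,0,1],[-1,0,0,0,1],[-1,0,0,0,1],[-0.5,0,0,0,1],[0,0,0.5,0,1],[0,0,0.5,0,1],[0,0,0,0,1],[0,0,0,0,1]]'; python3 -c "
from h import *
eye(.0566,(-.04,0,-.019))"
```

```text
time: 18.55
ee_pos: [0.4999, -0.2701, 0.2539]
eef_rot: [0.684, 0.729, -0.003, -0.014]
ft_force: [-0.4, 1.0, -0.8]
width: 0.0218
eye in hook mm [-36.8  -0.5 -13.2] tilt [ 0.016 -0.022] yaw err rad (tool turn = -this*-1 ) -0.0
(-0.04, 0, -0.019) -> tool cm [0.31 0.07 0.58]
```

```bash
python3 -m jog '[[0,0,0.3,0,1],[0,0,0.2,0,1],[0,0,0,0,1],[0,0,0,0,0],[0,0,0,0,0],[0,0,0,0,0],[0,0,0,0,0],[0,0,0,0,0],[0,0,0,0,0],[0,0,0,0,0]]'; python3 -c "
from h import *
eye(.0566,(-.04,0,-.019))"
```

```text
time: 19.55
ee_pos: [0.5007, -0.2694, 0.2501]
eef_rot: [0.684, 0.73, -0.002, -0.012]
ft_force: [0.5, 0.7, 0.0]
width: 0.0695
eye in hook mm [-37.4   0.4 -17. ] tilt [ 0.015 -0.019] yaw err rad (tool turn = -this*-1 ) 0.001
(-0.04, 0, -0.019) -> tool cm [ 0.25 -0.04  0.2 ]
```

Now up, and a numeric and visual check.

```bash
python3 -m jog '[[0,0,0,0,0],[0,0,-1,0,0],[0,0,-2,0,0],[0,0,-3,0,0],[0,0,-2,0,0],[1,0,0,0,0],[2,0,0,0,0],[3,0.5,0,0,0],[3,0.5,0,0,0],[1,0,0,0,0]]'; python3 - <<'E'
from h import *
eye(.0566)
grab('side','s6');grab('scene','c6')
a=cv2.imread('pics/c6.png')[170:290,190:310]; b=cv2.imread('pics/s6.png')[200:300,290:390]
cv2.imwrite('pics/crop6.png',np.hstack([cv2.resize(k,(400,400),interpolation=cv2.INTER_CUBIC) for k in(a,b)]))
E
```

```text
time: 20.55
ee_pos: [0.505, -0.1672, 0.337]
eef_rot: [0.685, 0.728, -0.002, -0.012]
ft_force: [0.2, -0.8, 0.4]
width: 0.087
eye in hook mm [-139.1   11.2   70. ] tilt [ 0.015 -0.019] yaw err rad (tool turn = -this*-1 ) -0.002
```

View pics/crop6.png

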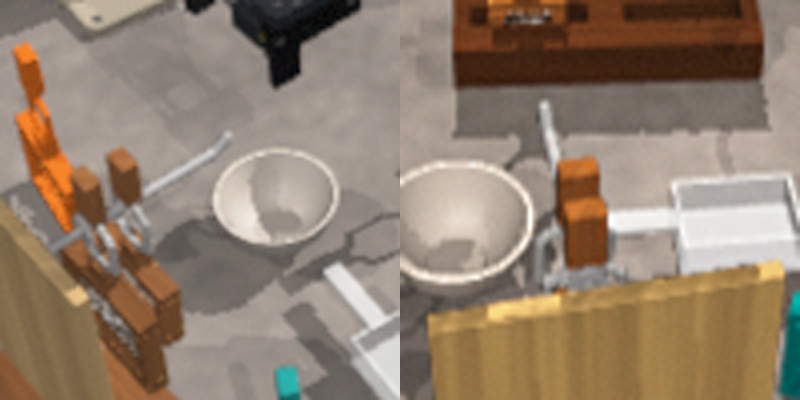

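Both hang in order, with the medium about 29 mm in front of the large. Next, the small sieve.

```bash
python3 -m jog '[[1.5,0,0,0,0],[3,0,0,0,0],[3,0,0,0,0],[3,0.3,0,0,0],[3,0.3,0,0,0],[3,0.3,0,0,0],[3,0.3,0,0,0],[3,0.3,0,0,0],[2,0,0,0,0],[0,0,0,0,0]]'; python3 - <<'E'
from h import *
s=r.read_state();Rm=R.from_quat(s['eef_rot']).as_matrix();print(Rm.round(3))
print((Rm.T@(np.array([.513,.1048,.25])-s['ee_pos'])*100).round(2))
E
```

```text
time: 21.65
ee_pos: [0.5048, 0.0785, 0.3385]
eef_rot: [0.692, 0.722, -0.004, -0.012]
ft_force: [0.8, -0.3, -1.1]
width: 0.0872
[[-0.043  0.999 -0.022]
 [ 0.999  0.043  0.011]
 [ 0.012 -0.022 -1.   ]]
[2.48 1.13 8.85]
```

```bash
python3 -m jog '[[1,0.5,0,0,0],[1.2,0.5,0,0,0],[0,0,0,0.07,0],[0,0,0,0.07,0],[0,0,2,0,0],[0,0,2,0,0],[0,0,2,0,0],[0,0,1,0,0],[0,0,0,0,0],[0,0,0,0,0]]'; python3 - <<'E'
from h import *
np.set_printoptions(precision=4,suppress=True)
w=grab('wrist','w7')
s=r.read_state();Rm=R.from_quat(s['eef_rot']).as_matrix();print(Rm.round(3))
print((Rm.T@(np.array([.513,.1048,.163])-s['ee_pos'])*100).round(2))
for y in(.0975,.1118):
  for x in(.502,.524): print(proj(w,[x,y,.176]))
cv2.imwrite('pics/crop7.png',cv2.resize(w['pixels'][150:320,200:440,::-1],(720,510)))
E
```

```text
time: 22.65
ee_pos: [0.5169, 0.1006, 0.2663]
eef_rot: [0.746, 0.666, -0.005, -0.011]
ft_force: [0.3, -0.7, -0.0]
width: 0.0869
[[ 0.114  0.993 -0.021]
 [ 0.993 -0.114  0.01 ]
 [ 0.008 -0.022 -1.   ]]
[ 0.29 -0.21 10.35]
(np.float64(300.6792986604319), np.float64(219.56046057044244))
(np.float64(331.4363555132531), np.float64(216.4730552347126))
(np.float64(298.0784197536583), np.float64(200.43378392458425))
(np.float64(329.3337846266208), np.float64(197.2009787526029))
```

View pics/crop7.png

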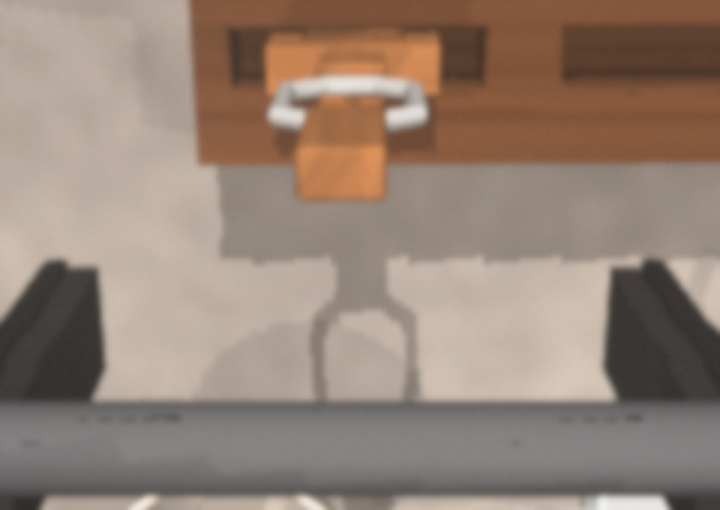

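The grip's top spans u 299–329, v 198–217, which matches the prediction within 1 px. Descending.

```bash
python3 -m jog '[[0.3,-0.2,0,-0.01,0],[0,0,2,0,0],[0,0,2,0,0],[0,0,2,0,0],[0,0,2,0,0],[0,0,1,0,0],[0,0,0,0,0],[0,0,0,0,0],[0,0,0,0,0],[0,0,0,0,0]]'; python3 - <<'E'
from h import *
s=r.read_state();Rm=R.from_quat(s['eef_rot']).as_matrix()
print((Rm.T@(np.array([.513,.1048,.163])-s['ee_pos'])*100).round(2))
E
```

```text
time: 23.7
ee_pos: [0.518, 0.1081, 0.1832]
eef_rot: [0.742, 0.671, 0.002, -0.007]
ft_force: [-0.3, 0.4, -0.1]
width: 0.087
[-0.4  -0.45  2.01]
```

```bash
python3 -m jog '[[-0.4,-0.4,0,0,0],[0,0,1,0,0],[0,0,1,0,0.5],[0,0,0,0,0.8],[0,0,0,0,0.7],[0,0,0,0,0.7],[0,0,0,0,0.7],[0,0,0,0,0.7],[0,0,0,0,0.7],[0,0,0,0,0.7]]'; python3 - <<'E'
from h import *
s=r.read_state();Rm=R.from_quat(s['eef_rot']).as_matrix()
print((Rm.T@(np.array([.513,.1048,.163])-s['ee_pos'])*100).round(2))
E
```

```text
time: 24.7
ee_pos: [0.5137, 0.1045, 0.1625]
eef_rot: [0.742, 0.671, 0.003, -0.007]
ft_force: [-0.7, -0.1, 0.1]
width: 0.0316
[ 0.02 -0.07 -0.04]
```

```bash
python3 -m jog '[[0,0,0,0,1],[0,0,0,0,1],[0,0,0,0,1],[0,0,0,0,1],[0,0,0,0,1],[0,0,0,0,1],[0,0,-0.5,0,1],[0,0,-1,0,1],[0,0,-1.5,0,1],[0,0,-1.5,0,1]]' 25; python3 -m jog '[[0,0,-2,0,1],[0,0,-2,0,1],[0,0,-2,0,1],[0,0,-2,0,1],[0,0,-0.5,0,1],[0,0,0,-0.08,1],[0,0,0,-0.08,1],[0,0,0,0,1],[0,0,0,0,1],[0,0,0,0,1]]'; python3 -c "
from h import *
eye(.0565,(-.155,0,.01),(-.155,0,-.0015))"
```

```text
time: 25.7
ee_pos: [0.5125, 0.1035, 0.2084]
eef_rot: [0.742, 0.671, 0.001, -0.008]
ft_force: [0.5, -0.4, -0.9]
width: 0.0217
time: 26.7
ee_pos: [0.5131, 0.1023, 0.3025]
eef_rot: [0.685, 0.728, 0.004, -0.007]
ft_force: [0.4, -0.2, -1.6]
width: 0.0219
eye in hook mm [-407.5   37.3   35.5] tilt [ 0.015 -0.004] yaw err rad (tool turn = -this*-1 ) -0.002
(-0.155, 0, 0.01) -> tool cm [-25.3   -3.66   2.19]
(-0.155, 0, -0.0015) -> tool cm [-25.31  -3.65   3.34]
```

```bash
python3 -m jog '[[-1.5,-0.2,0,0,1],[-2.5,-0.4,0,0,1],[-2.5,-0.4,0,0,1],[-2.5,-0.4,0,0,1],[-2.5,-0.4,0,0,1],[-2.5,-0.4,0,0,1],[-2.5,-0.4,0,0,1],[-2.5,-0.4,0,0,1],[-2,-0.3,0,0,1],[0,0,0,0,1]]'; python3 -c "
from h import *
eye(.0565,(-.155,0,.01),(-.155,0,-.0015))"
```

```text
time: 27.7
ee_pos: [0.4871, -0.127, 0.2978]
eef_rot: [0.691, 0.723, 0.002, -0.007]
ft_force: [-0.1, 0.4, -2.2]
width: 0.0215
eye in hook mm [-180.3   -3.4   30.9] tilt [ 0.013 -0.007] yaw err rad (tool turn = -this*-1 ) -0.018
(-0.155, 0, 0.01) -> tool cm [-2.55  0.4   2.05]
(-0.155, 0, -0.0015) -> tool cm [-2.56  0.4   3.2 ]
```

```bash
python3 -m jog '[[-1,0.4,0.5,-0.02,1],[-0.7,0,1,0,1],[0,0,1,0,1],[0,0,0.6,0,1],[0,0,0,0,1],[0,0,0,0,1],[0,0,0,0,1],[0,0,0,0,1],[0,0,0,0,1],[0,0,0,0,1]]'; python3 - <<'E'
from h import *
eye(.0565,(-.155,0,-.0015),(-.07,0,-.0015))
grab('side','s8');grab('scene','c8')
a=cv2.imread('pics/c8.png')[170:290,190:310]; b=cv2.imread('pics/s8.png')[200:300,290:390]
cv2.imwrite('pics/crop8.png',np.hstack([cv2.resize(k,(400,400),interpolation=cv2.INTER_CUBIC) for k in(a,b)]))
E
```

```text
time: 28.7
ee_pos: [0.4908, -0.1428, 0.2645]
eef_rot: [0.684, 0.729, 0.002, -0.008]
ft_force: [-0.5, -0.2, -1.5]
width: 0.0218
eye in hook mm [-164.4   -0.7   -2.4] tilt [ 0.014 -0.007] yaw err rad (tool turn = -this*-1 ) 0.0
(-0.155, 0, -0.0015) -> tool cm [-0.94  0.07 -0.11]
(-0.07, 0, -0.0015) -> tool cm [-9.44  0.06 -0.23]
```

View pics/crop8.png

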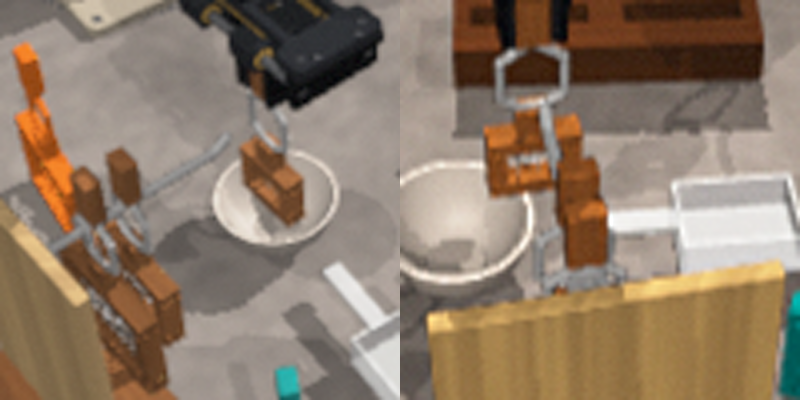

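The small sieve is in line in front of the tip, and the other two are still hanging. Threading it on.

```bash
python3 -m jog '[[0,0.1,-0.15,0,1],[0,0,0,0,1],[-1,0,0,0,1],[-1,0,0,0,1],[-1,0,0,0,1],[-1,0,0,0,1],[-1,0,0,0,1],[-1,0,0,0,1],[0,0,0,0,1],[0,0,0,0,1]]'; python3 -c "
from h import *
eye(.0565,(-.07,0,-.0015))"
```

```text
time: 29.8
ee_pos: [0.4956, -0.2101, 0.2649]
eef_rot: [0.685, 0.728, 0.002, -0.008]
ft_force: [-0.0, 0.7, -1.4]
width: 0.0216
eye in hook mm [-96.8  -0.2  -2.1] tilt [ 0.014 -0.007] yaw err rad (tool turn = -this*-1 ) -0.003
(-0.07, 0, -0.0015) -> tool cm [-2.68  0.03 -0.09]
```

```bash
python3 -m jog '[[-1,0,0,0,1],[-1,0,0,0,1],[-0.4,0,0,0,1],[0,0,0,0,1],[0,0,0.5,0,1],[0,0,0.5,0,1],[0,0,0.3,0,1],[0,0,0,0,1],[0,0,0,0,1],[0,0,0,0,1]]'; python3 -c "
from h import *
eye(.0565,(-.07,0,-.019))"
```

```text
time: 30.8
ee_pos: [0.4972, -0.2341, 0.25]
eef_rot: [0.684, 0.729, 0.002, -0.008]
ft_force: [-0.4, -0.7, -1.0]
width: 0.0214
eye in hook mm [-72.8  -0.1 -17. ] tilt [ 0.015 -0.008] yaw err rad (tool turn = -this*-1 ) 0.0
(-0.07, 0, -0.019) -> tool cm [-0.29  0.01  0.19]
```

```bash
python3 -m jog '[[0,0,0.1,0,1],[0,0,0,0,1],[0,0,0,0,0],[0,0,0,0,0],[0,0,0,0,0],[0,0,0,0,0],[0,0,0,0,0],[0,0,0,0,0],[0,0,0,0,0],[0,0,0,0,0]]'; python3 -m jog '[[0,0,-1,0,0],[0,0,-2,0,0],[0,0,-3,0,0],[0,0,-3,0,0],[1,0,0,0,0],[2,0,0,0,0],[3,1,0,0,0],[3,1,0,0,0],[3,1,0,0,0],[0,0,0,0,0]]'; python3 - <<'E'
from h import *
grab('side','s9');grab('scene','c9')
a=cv2.imread('pics/c9.png')[170:290,190:310]; b=cv2.imread('pics/s9.png')[200:300,290:390]
cv2.imwrite('pics/crop9.png',np.hstack([cv2.resize(k,(400,400),interpolation=cv2.INTER_CUBIC) for k in(a,b)]))
E
```

```text
time: 31.8
ee_pos: [0.4979, -0.2343, 0.2503]
eef_rot: [0.684, 0.729, 0.003, -0.007]
ft_force: [-0.1, -0.9, -0.8]
width: 0.0776
time: 32.8
ee_pos: [0.5206, -0.1094, 0.3498]
eef_rot: [0.685, 0.728, 0.003, -0.006]
ft_force: [-0.7, 0.1, 0.5]
width: 0.0869
```

View pics/crop9.png

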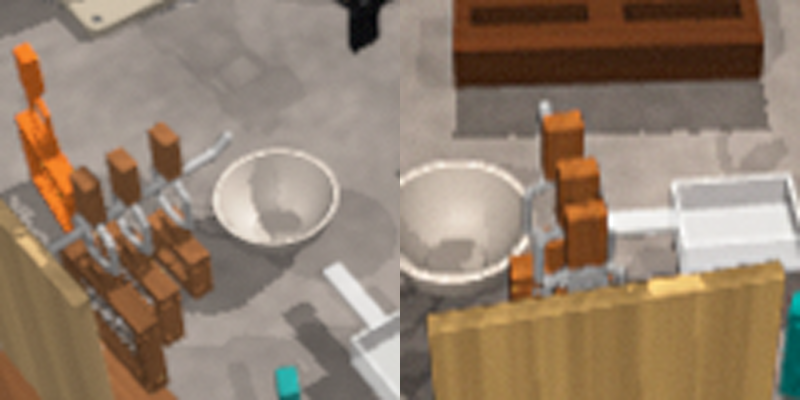

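All three hang in order: scene crop grips at (88,195), (124,175) and (165,150). I'll let them settle and recheck numerically.

```bash
for i in 1; do python3 -m jog '[[0,0,0,0,0],[0,0,0,0,0],[0,0,0,0,0],[0,0,0,0,0],[0,0,0,0,0],[0,0,0,0,0],[0,0,0,0,0],[0,0,0,0,0],[0,0,0,0,0],[0,0,0,0,0]]'; done; python3 - <<'E'
from h import *
c,s=grab('scene','c10'),grab('side','s10')
a,b=load('c9'),load('s9')
for x,y,w in((a,c,np.s_[190:290,190:310]),(b,s,np.s_[200:300,290:390])):
    d=cv2.absdiff(x['pixels'],y['pixels'])[w].max(2); print('changed px',int((d>25).sum()))
for n,p,q in(('L',(88,195),(186,230)),('M',(124,175),(178,185)),('S',(165,150),(164,140))):
    x,e=tri((c,190+p[0]*.3,170+p[1]*.3),(s,290+q[0]/4,200+q[1]/4)); print(n,'grip in hook mm',(H@(x-C)*1000).round(1),'miss',np.round(e,4))
E
```

```text
time: 33.9
ee_pos: [0.5186, -0.1181, 0.3499]
eef_rot: [0.689, 0.724, 0.002, -0.005]
ft_force: [-0.1, -0.7, -0.2]
width: 0.0874
changed px 57
changed px 101
L grip in hook mm [-8.3  0.9 31.8] miss [0.0001 0.0001]
M grip in hook mm [-37.4   3.1  34.2] miss [0.0007 0.0007]
S grip in hook mm [-72.7   2.3  33.8] miss [0.0004 0.0004]
```

```bash
python3 -m jog '[[0,0,0,0,0],[0,0,0,0,0],[0,0,0,0,0],[0,0,0,0,0],[0,0,0,0,0],[0,0,0,0,0],[0,0,0,0,0],[0,0,0,0,0],[0,0,0,0,0],[0,0,0,0,0]]';python3 -m jog '[[0,0,0,0,0],[0,0,0,0,0],[0,0,0,0,0],[0,0,0,0,0],[0,0,0,0,0],[0,0,0,0,0],[0,0,0,0,0],[0,0,0,0,0],[0,0,0,0,0],[0,0,0,0,0]]'; python3 - <<'E'
from h import *
c,s=grab('scene','c11'),grab('side','s11')
a,b=load('c10'),load('s10')
for x,y,w in((a,c,np.s_[190:290,190:310]),(b,s,np.s_[200:300,290:390])):
    d=cv2.absdiff(x['pixels'],y['pixels'])[w].max(2); print('changed px',int((d>25).sum()))
print(r.close_job())
E
```

```text
time: 35.0
ee_pos: [0.5186, -0.1181, 0.3498]
eef_rot: [0.689, 0.724, 0.002, -0.005]
ft_force: [0.4, 0.3, 0.3]
width: 0.0874
time: 36.0
ee_pos: [0.5187, -0.118, 0.3499]
eef_rot: [0.689, 0.724, 0.002, -0.005]
ft_force: [-0.6, -0.3, -0.7]
width: 0.0867
changed px 1
changed px 1
the job is handed in; nothing more can be done
None
```

All three sieves hang on the hook in the right order, and I handed the job in at about 36 s; it reported no verdict. I gripped the large sieve and slid it back until I felt the collar. Then I threaded the medium and the small sieve over the tip, lowered them and let go.

**Final positions:** measured along the bar from the camera pictures, the sieves sit in front of the collar as follows:

| Sieve | In front of the collar | In front of the next one back |
|---|---|---|
| Large | about 8 mm (touching is 7 mm) | – |
| Medium | 37 mm | 29 mm |
| Small | 73 mm | 35 mm |

- **Height and sideways:** the grips are 32–34 mm above the bar, against an expected 31 mm, and within about 3 mm sideways.
- **Stillness:** the last two pictures of each view, about 2 s apart, differ by one pixel, so nothing was swinging.
- **Bowl, cup and scoop:** the bowl and scoop look unmoved in the pictures. I did not measure any of the three again at the end, but the arm never went near the cup.
- **What disagreed:** the tool tilted by up to 2° after fast moves. It showed no effect on the grasps or the threading.

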